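# Dust off the lens box and hold its flap at the balance point

### The arm

A 7-joint arm with a two-finger parallel gripper is mounted at the origin on a cart in front of the work surface, level with it; the furniture and walls round the work are solid. World frame = base frame: x ahead of the robot, y to its left, z up, the work surface at z = 0. Lengths are in m, angles in rad, forces in N, time in s.
With the tool pointing down it reaches from about 0.425 to 0.875 m from the base axis. Payload 4.7 kg.
Tool frame: the origin (TCP) lies on the centre line of the jaws, within the pads' length; the fingertips stand 22 mm ahead of it and the grasp point (between the pads) lies 3 mm ahead of it (manip.finger_overhang is the distance from the TCP to the fingertips, in m); x points along the fingers, y is the direction in which the jaws open and shut, and the axes are right-handed (so a half turn about x gives the same grasp; the last joint's range is limited). The gripper opens to 87 mm and grips with 3 to 60 N. Pads are 19 mm wide; open, the fingers measure 117 mm over their backs; the gripper's body (75 mm by 190 mm) begins 51 mm behind the grasp point.
Start: joints at [1.262, 0.321, -0.07, 1.45, 0.023, 1.371, -0.057], TCP at [0.206, -0.616, 0.245] pointing down, gripper open.
Joint ranges: [-2.86, 2.86], [-0.3, 2.09], [-1.38, 1.24], [0.06, 2.45], [-1.56, 4.7], [0.09, 2.05], [-2.69, 2.69]. Speed limits (rad/s): [2.57, 2.57, 3.14, 3.14, 3.14, 3.14, 3.14].

### API

Orientations are given as a 3x3 rotation matrix whose columns are the frame's x, y, z axes.
In Python, from cell import observe, optics, workorder, nets, manip gives the robot as it stands.
- The arm moves only by the shell command python3 -m crank 'ROWS' [FORCE]. ROWS is JSON, a list that holds one entry, the list of rows, each a list of 5 numbers: the finger opening in m, from 0 to 0.087, then the shift along the tool's x, y, z in m, then the turn about the tool's x in rad. In form: [[[hand, tx, ty, tz, roll], ...]]. A call has 1 to 12 rows; each row is the pose to reach, as a shift and turn from the pose commanded when the call began, along the tool's axes at that moment; what a row does not reach only later rows make up. A row lasts 1/12 s, in which the tool goes at most 41.7 mm and 7.16 degrees, less where a joint would pass 70% of its speed; a pose out of reach is approached as far as the arm can. A call with a gripper value outside its range is refused whole. The fingers move at their own pace and stop on an object; FORCE is the grip in N (left out, the last holds). Time passes only in rows, so rows that repeat a pose let the fingers close. It gives the time, the measured TCP pose, the force and the opening at its end, in the units of the state.
- observe(): the state, without advancing time (a new reading comes with each control period).
- optics.capture(name): name is "scene" or "side" or "wrist"; returns (picture, depth): 400x640x3 uint8, blue, green, red; 400x640 float32, m along the optical axis (not along the pixel's ray), 0 where there is no reading.
- optics.get_calibration(name): a dict with "intrinsics" (3x3 intrinsics, pixels), "R" (3x3) and "t" (3): a world point X has camera coordinates R X + t; the wrist camera has in their place "tool_from_camera" (4x4, takes a point from camera to tool coordinates, whose origin is the TCP and whose axes are the tool frame's). Camera axes: x right, y down, z forward; pixel columns grow to the right and rows downward; lengths in m; the calibration is good to about 2 mm. A picture is of the moment at which its call begins: read the wrist's pose just before it. get_calibration takes no time and is no camera call.
- workorder.finish_job(): hands the job in, once; it reports no verdict.
Trained networks look in the newest picture that a camera, given by its name, has taken for a name from the list of things; names that differ only in an ending like _2 or _b are one class to them, and where a whole thing is asked for, a point or a joint stands for the part that bears it (a point fixed in the world has none). Each returns a list of dicts, best first, with "score" (0 to 1); they miss things now and then, are a little off and sometimes report something else, mostly with a low value. They report only what shows in the picture. A call takes as long as a camera call.
- nets.recognise(camera, label): "rect" ([left, top, right, bottom] in pixels, round what is visible of it).
- nets.silhouettes(camera, label): "region" (400x640 bool, what is visible of it) and "rect" ([left, top, right, bottom] in pixels, round what is visible of it).
- nets.landmark_of(camera, label): "location" ([column, row] in pixels: a listed point, or the origin of a listed thing).
The state is a dict: "time": time; "joint_positions": joint angles; "qd": joint speeds; "tau": joint torques, N m; "tool_pos": TCP position; "eef_rot": TCP orientation; "wrist_force": force on the tool from outside, world axes, zero at the start; "wrist_torque": the same for the moment, N m; "width": opening from 0.0 (shut) to 1.0 (fully open).
Only numpy, scipy, OpenCV 4.12 (cv2) and the standard library are available. Lean on these libraries where they do the work, as an engineer would, in place of code of your own. Each camera call takes 0.05 s, during which the arm holds its last target.

### The job

With the flap of the lens box still shut, press the canister's nozzle cap fully down to blow the dust off it and let the cap spring back up. Then take the flap by its ball knob and swing it up to its balance point, standing upright over its hinge, and finish while still gripping the knob and holding the flap still there: it has no stay, so let it neither drop shut nor go over backwards. Leave the loose things beside the box where they are.

Things in the scene. Friction and masses are not known exactly. Their poses are not given: they have to be found in the camera images.
- lens_box: Grey open-topped steel box fixed to the bench, 110 (x) x 100 (y) x 55 mm high, on a dark 140 x 125 x 4 mm foot plate; a lens lies inside. Origin: centre of its underside, on the bench. Its +x points to the hinge side (away from the robot, within about 0.35 rad), -x to the side where the ball knob sticks out.
- flap_hinge (a point): Point on the flap's hinge axis, midway along it: 57.5 mm along the box's +x from the box's centre and 60 mm above the bench. The hinge axis is level, along the box's y.
- flap (a joint): Angle of the flap, rad. 0: shut, level on the box (start). Grows as the knob side lifts, up and away from the robot; 1.571: upright, the balance point; 2.5: fallen over backwards on its stop. No spring, nearly no friction: let go, it falls to either side. Aluminium plate 6 mm thick, 100 mm wide, ends 35 mm short of the knob's centre. Flap and knob weigh 0.17 to 0.34 kg.
- ball_knob (a point): Black 32 mm ball knob on a 10 mm stem at the middle of the flap's free edge. Origin: the ball's centre, in the flap's mid-plane, 150 mm from the hinge axis; 60 mm above the bench when shut (clear air beneath), 210 mm when upright. x points along the stem to the hinge, y along the hinge. Gripped on two sides along the hinge direction, the ball turns between the fingers as the flap swings.
- canister: Aluminium air-duster canister, 50 mm diameter, clamped in a dark stand (90 x 80 mm foot) that is fixed to the bench on the left (+y) side of the lens box. Origin: on the bench under the canister's axis. Its thin spray tube points along its -y, over to the flap; a low upright of the stand stands on its +x side.
- nozzle_cap_top (a point): Centre of the flat top of the canister's round grey nozzle cap, 30 mm diameter, 114 mm above the bench when up. It moves straight down with the cap.
- nozzle_cap (a joint): How far the nozzle cap is pressed down, m: 0 up (sprung back), 0.006 fully down. The spring needs about 1.7 N to start and 5.3 N fully down.
- setting_block: Loose grey metal block, 25 x 50 x 38 mm high, in front of the canister; leave alone. Origin: centre of its underside.
- loupe: Loose black eye loupe, 37 mm diameter, 28 mm high, on the right of the box; leave alone. Origin: centre of its underside.
- nylon_roller: Loose white nylon roller standing on end, 21 mm diameter, 26 mm high, right of and in front of the box; leave alone. Origin: centre of its underside.

How it is judged:
On the way, in this order (a step that is already met when the one before it is completed fails the run):
1. nozzle cap pressed fully down (at least 4.5 mm of 6 mm) while the flap is shut (value of joint nozzle_cap above 0.0045 m and value of joint flap below 0.1 rad), for 0.1 s.
2. nozzle cap let go and back up, the flap still shut (value of joint nozzle_cap below 0.001 m and value of joint flap below 0.1 rad), for 0.1 s.
3. flap held at its balance point by the knob (value of joint flap between 1.47 and 1.67 rad and contact force between the fingers and knob_ball above 1 N), for 0.3 s.
At the end, for the whole second after the job is handed in: The flap stands still within 0.10 rad of upright (its balance point), its ball knob gripped by the fingers with more than 1 N; the nozzle cap is up; setting block, loupe and nylon roller are within 20 mm of where they started (all of step 3 and velocity of joint flap between -0.2 and 0.2 rad/s and value of joint nozzle_cap below 0.001 m and distance of each of setting_block, loupe, nylon_roller from where it was at the start of the episode below 0.02 m); the arm keeps its last pose, push and grip.
It fails at once if the flap was let drop (closing faster than 5 rad/s) (velocity of joint flap below -5 rad/s).
It fails at once if the flap went over backwards (past 1.95 rad) (value of joint flap above 1.95 rad).
It fails at once if a loose thing beside the box was pushed more than 20 mm (distance of any of setting_block, loupe, nylon_roller from where it was at the start of the episode above 0.02 m).
It also fails if it takes over 51 s, if anything falls off the work surface, if the arm or the gripper's body presses on something with over 40 N, if the wrist force passes 120 N, or if a joint passes its speed limit or range.

## Working session

There is one attempt and no reset: what is moved stays moved. The work goes in short steps, Python scripts to look and compute and a shell command to move; the robot and the scene stay as the last step left them, time stands still between calls to the robot, and variables do not carry over. Pictures are saved under pics/ and viewed, and the job is handed in when it is done.

```bash
ls; mkdir -p pics; cat > h.py <<'E'
import numpy as np, cv2
from cell import observe, optics, workorder, nets, manip
def cam(name):
    c=optics.get_calibration(name); return np.array(c["intrinsics"]),c
def world(name,uv,depth=None,z=None,tool=None):
    K,c=cam(name)
    ray=np.linalg.inv(K)@np.array([uv[0],uv[1],1.])
    if "R" in c: R=np.array(c["R"]).T; o=-R@np.array(c["t"])
    else:
        T=np.array(c["tool_from_camera"]); p,Rt=tool
        R=Rt@T[:3,:3]; o=Rt@T[:3,3]+p
    d=R@ray
    s=depth if z is None else (z-o[2])/d[2]
    return o+s*d
E
python3 - <<'E'
from h import *
s=observe(); print(s); print(manip.finger_overhang)
for n in ["scene","side","wrist"]:
    p,d=optics.capture(n); cv2.imwrite(f"pics/{n}0.png",p); np.save(f"{n}0.npy",d)
    for l in ["lens_box","flap_hinge","ball_knob","canister","nozzle_cap_top","setting_block","loupe","nylon_roller"]:
        r=nets.landmark_of(n,l)[:2]
        print(n,l,[(np.round(x["location"],1),round(x["score"],2)) for x in r])
E
```

```text
pics
{'time': 0.0, 'joint_positions': array([ 1.26206992,  0.32183345, -0.07006813,  1.45166817,  0.02260598,
        1.37079777, -0.05686733]), 'qd': array([ 9.06527675e-04, -1.52893578e-03,  9.29865085e-04, -4.69411122e-04,
        1.31688341e-03,  9.66553914e-05,  4.82320677e-04]), 'tau': array([-6.39753507e-04, -4.91274047e+01, -4.04133741e-01, -3.12528992e+01,
       -6.39001513e-02,  4.35206573e-02,  1.69535642e-04]), 'tool_pos': array([ 0.20599256, -0.6159584 ,  0.24345799]), 'eef_rot': array([[-7.11678675e-04,  3.17293567e-01, -9.48327099e-01],
       [ 1.78328357e-03, -9.48325428e-01, -3.17294346e-01],
       [-9.99998157e-01, -1.91694776e-03,  1.09078579e-04]]), 'wrist_force': array([ 0.32736255,  1.04743122, -0.49388962]), 'wrist_torque': array([ 0.05925518, -0.00895757,  0.03487216]), 'width': 0.9966612028748798}
0.022
scene lens_box [(array([267.3, 239.7]), 0.64), (array([333.7, 239.2]), 0.57)]
scene flap_hinge [(array([345.9, 204.6]), 0.85)]
scene ball_knob [(array([313. , 239.5]), 0.77)]
scene canister [(array([282.7, 214.2]), 0.86)]
scene nozzle_cap_top []
scene setting_block [(array([268.8, 240.4]), 0.84)]
scene loupe [(array([378.1, 256.5]), 0.83)]
scene nylon_roller [(array([359.1, 274.4]), 0.45)]
side lens_box [(array([315.1, 237.7]), 0.62)]
side flap_hinge [(array([335.6, 216.4]), 0.66)]
side ball_knob [(array([273.9, 219.7]), 0.6)]
side canister [(array([320.6, 201.5]), 0.69), (array([338.4, 216.9]), 0.48)]
side nozzle_cap_top [(array([320.4, 162.4]), 0.48)]
side setting_block [(array([278.8, 212.3]), 0.67)]
side loupe [(array([318.8, 273.9]), 0.72)]
side nylon_roller [(array([276.5, 272.4]), 0.7)]
wrist lens_box []
wrist flap_hinge []
wrist ball_knob []
wrist canister []
wrist nozzle_cap_top []
wrist setting_block []
wrist loupe []
wrist nylon_roller []
```

```bash
python3 - <<'E'
from h import *
for n in ["scene","side"]:
    p=cv2.imread(f"pics/{n}0.png"); cv2.imwrite(f"pics/{n}0c.png",cv2.resize(p[120:320,200:440],None,fx=3.2,fy=3,interpolation=cv2.INTER_CUBIC)[:600,:800])
Z={"lens_box":0,"flap_hinge":.06,"ball_knob":.06,"canister":0,"nozzle_cap_top":.114,"setting_block":0,"loupe":0,"nylon_roller":0}
P={"scene":dict(lens_box=(333.7,239.2),flap_hinge=(345.9,204.6),ball_knob=(313,239.5),canister=(282.7,214.2),setting_block=(268.8,240.4),loupe=(378.1,256.5),nylon_roller=(359.1,274.4)),
"side":dict(lens_box=(315.1,237.7),flap_hinge=(335.6,216.4),ball_knob=(273.9,219.7),canister=(320.6,201.5),nozzle_cap_top=(320.4,162.4),setting_block=(278.8,212.3),loupe=(318.8,273.9),nylon_roller=(276.5,272.4))}
for n in P:
  for l,uv in P[n].items(): print(n,l,np.round(world(n,uv,z=Z[l]),4))
  K,c=cam(n);print(np.round(-np.array(c["R"]).T@c["t"],3))
E
```

```text
scene lens_box [ 0.5327 -0.1182  0.    ]
scene flap_hinge [ 0.5953 -0.0966  0.06  ]
scene ball_knob [ 0.4448 -0.139   0.06  ]
scene canister [0.5112 0.0456 0.    ]
scene setting_block [ 0.4182 -0.0154  0.    ]
scene loupe [ 0.5603 -0.2298  0.    ]
scene nylon_roller [ 0.4861 -0.2373  0.    ]
[ 0.022 -0.583  0.554]
side lens_box [ 0.5366 -0.1127  0.    ]
side flap_hinge [ 0.5824 -0.1017  0.06  ]
side ball_knob [ 0.4483 -0.1414  0.06  ]
side canister [0.5193 0.0441 0.    ]
side nozzle_cap_top [0.5171 0.0525 0.114 ]
side setting_block [ 0.4226 -0.0276  0.    ]
side loupe [ 0.5688 -0.2297  0.    ]
side nylon_roller [ 0.4809 -0.2427  0.    ]
[ 0.682 -0.796  0.553]
```

View pics/scene0c.png

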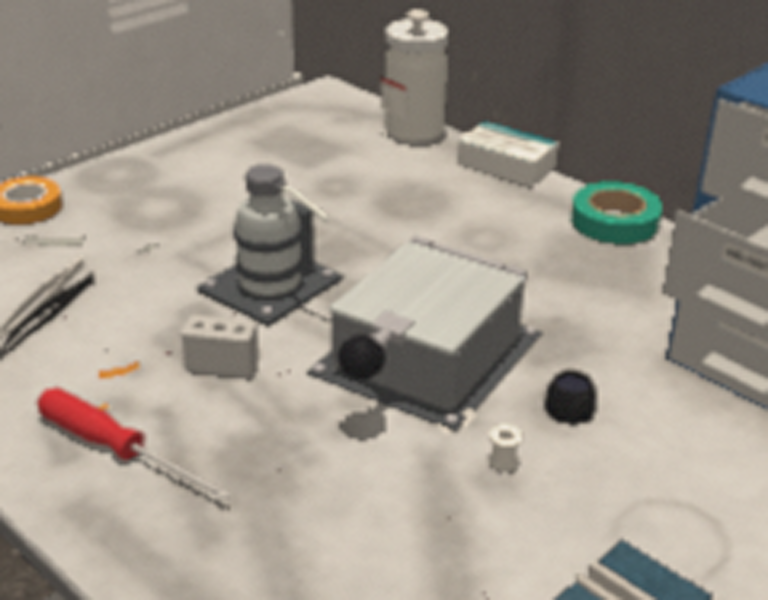

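View pics/side0c.png

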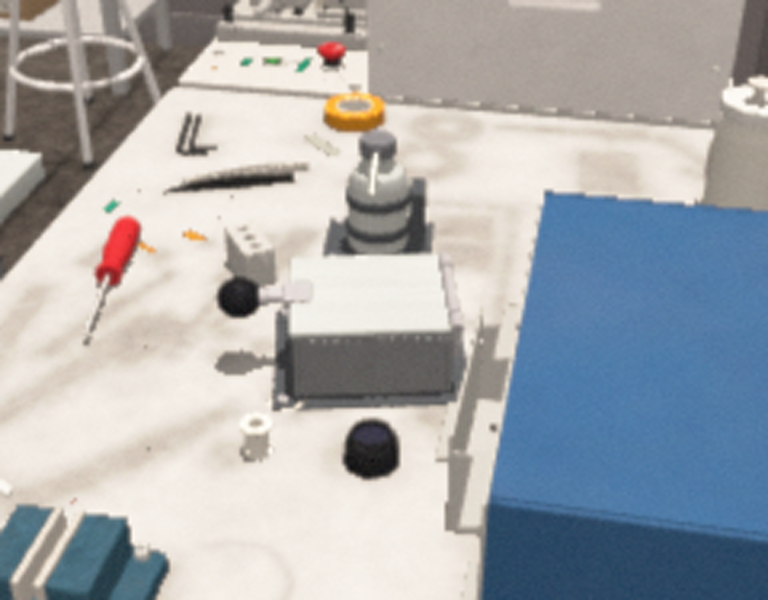

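View pics/scene0.png

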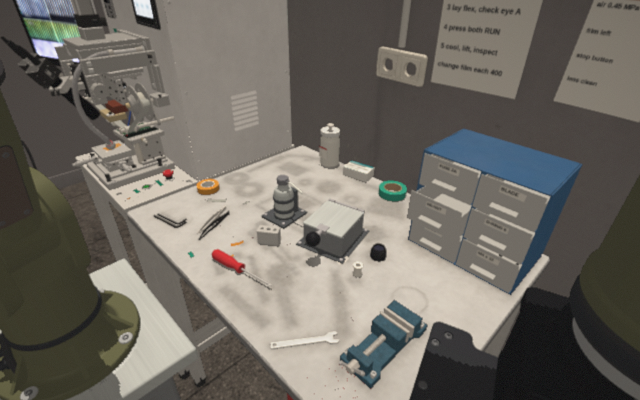

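View pics/side0.png

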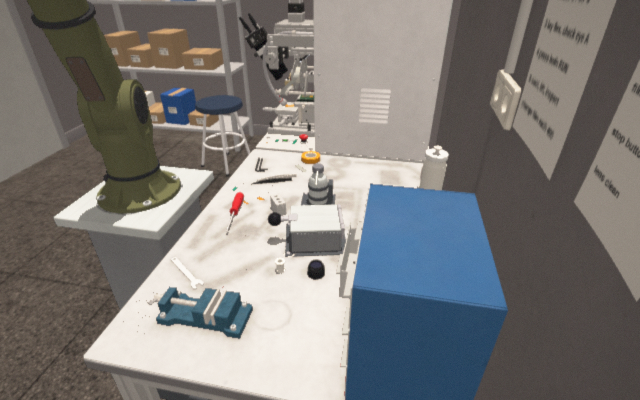

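The scene picture shows the box with the ball knob at about (313,239), the canister at (284,200), the block at (268,235), and the loupe and roller at (378,252) and (358,270). The nets' points agree with this. Next I'll refine the knob and cap positions and find where the cabinet stands.

```bash
python3 - <<'E'
from h import *
d=np.load("scene0.npy")
for uv in [(420,190),(412,250),(520,285),(500,170),(400,240),(520,240),(450,300),(440,330)]:
    print(uv,np.round(world("scene",uv,depth=d[uv[1],uv[0]]),3))
E
python3 - <<'E'
from h import *
for n in ["scene","side"]:
  optics.capture(n)
  for l,z in [("ball_knob",.06),("nozzle_cap_top",.1),("lens_box",0)]:
    for r in nets.silhouettes(n,l)[:2]:
        m=r["region"]; v,u=np.nonzero(m); print(n,l,round(r["score"],2),r["rect"],m.sum(),u.mean().round(1),v.mean().round(1),np.round(world(n,(u.mean(),v.mean()),z=z),4))
E
```

```text
(420, 190) [ 0.661 -0.248  0.141]
(412, 250) [ 0.632 -0.271  0.002]
(520, 285) [ 0.703 -0.487 -0.001]
(500, 170) [ 0.681 -0.388  0.237]
(400, 240) [ 0.644 -0.23   0.001]
(520, 240) [ 0.655 -0.465  0.132]
(450, 300) [ 0.558 -0.408  0.003]
(440, 330) [ 0.205 -0.523  0.334]
scene ball_knob 0.73 [306.8, 198.6, 362.9, 245.2] 1564 331.1 220.4 [ 0.5223 -0.1174  0.06  ]
scene nozzle_cap_top 0.53 [277.3, 172.8, 300.3, 192.6] 190 285.4 181.2 [0.5182 0.0368 0.1   ]
scene lens_box 0.71 [297.2, 197.6, 368.2, 259.5] 2907 333.4 230.0 [ 0.5583 -0.0927  0.    ]
side ball_knob 0.61 [268.7, 204.2, 342.1, 230.9] 1534 310.1 218.2 [ 0.527  -0.1199  0.06  ]
side nozzle_cap_top 0.7 [312.3, 161.5, 324.1, 177.2] 113 317.6 168.1 [0.511  0.0467 0.1   ]
side lens_box 0.78 [264.6, 203.1, 345.7, 256.0] 3118 312.2 229.9 [ 0.5235 -0.0846  0.    ]
side lens_box 0.22 [268.6, 206.4, 343.7, 234.7] 1552 310.1 218.3 [ 0.5083 -0.038   0.    ]
```

```bash
python3 -m crank '[[[0.0,-0.085,-0.194,-0.227,0],[0.0,-0.085,-0.194,-0.227,0],[0.0,-0.085,-0.194,-0.227,0],[0.0,-0.085,-0.194,-0.227,0],[0.0,-0.085,-0.194,-0.227,0],[0.0,-0.085,-0.194,-0.227,0],[0.0,-0.085,-0.194,-0.227,0],[0.0,-0.085,-0.194,-0.227,0]]]' 20
python3 -m crank '[[[0.0,0,-0.259,-0.203,0],[0.0,0,-0.259,-0.203,0],[0.0,0,-0.259,-0.203,0],[0.0,0,-0.259,-0.203,0],[0.0,0,-0.259,-0.203,0],[0.0,0,-0.259,-0.203,0],[0.0,0,-0.259,-0.203,0],[0.0,0,-0.259,-0.203,0],[0.0,0,-0.259,-0.203,0],[0.0,0,-0.259,-0.203,0]]]'
python3 - <<'E'
from h import *
s=observe(); tool=(s["tool_pos"],s["eef_rot"]); print(s["time"],np.round(tool[0],4),s["joint_positions"].round(2)); print(tool[1].round(3))
p,d=optics.capture("wrist"); cv2.imwrite("pics/w1.png",p); np.save("w1.npy",d)
print(np.array(cam("wrist")[1]["tool_from_camera"]).round(3))
Z={"lens_box":0,"flap_hinge":.06,"ball_knob":.06,"canister":0,"nozzle_cap_top":.114,"setting_block":0}
for l in Z:
  for r in nets.landmark_of("wrist",l)[:2]: print(l,np.round(r["location"],1),round(r["score"],2),np.round(world("wrist",r["location"],z=Z[l],tool=tool),4))
E
```

```text
time: 2.42
tool_pos: [0.3639, -0.3552, 0.3319]
eef_rot: [[0.003, 0.324, -0.946], [-0.001, -0.946, -0.324], [-1.0, 0.002, -0.003]]
wrist_force: [0.9, 0.3, -0.2]
width: 0.477
time: 3.25
tool_pos: [0.4707, -0.0478, 0.3299]
eef_rot: [[0.001, 0.323, -0.946], [-0.001, -0.946, -0.323], [-1.0, 0.001, -0.0]]
wrist_force: [0.4, -0.4, -0.2]
width: 0.005
3.25 [ 0.4707 -0.0478  0.3299] [ 0.72 -0.08 -0.63  1.71 -0.05  1.49 -1.15]
[[ 0.001  0.323 -0.946]
 [-0.001 -0.946 -0.323]
 [-1.     0.001 -0.   ]]
[[ 0.    -0.276  0.961 -0.138]
 [ 1.    -0.    -0.    -0.001]
 [ 0.     0.961  0.276 -0.076]
 [ 0.     0.     0.     1.   ]]
lens_box [380.9 129.8] 0.98 [ 0.5321 -0.1145  0.    ]
flap_hinge [395.3  85.3] 0.58 [ 0.5869 -0.0997  0.06  ]
ball_knob [378.1 202.8] 0.96 [ 0.4452 -0.1338  0.06  ]
canister [269.  109.7] 0.94 [0.5077 0.0418 0.    ]
nozzle_cap_top [253.4 109.7] 0.68 [0.5108 0.0415 0.114 ]
setting_block [290.3 185. ] 0.86 [ 0.4149 -0.0179  0.    ]
setting_block [379.7 127.7] 0.6 [ 0.5343 -0.1118  0.    ]
```

View pics/w1.png

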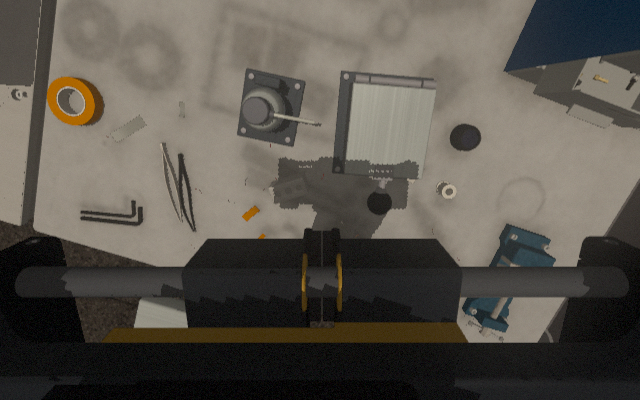

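The wrist view shows the cap at (257,110), the knob at (379,203) and the box's left plate edge running from (334,173) to (343,71), which gives a box yaw of about 0.24. Now I'll check the cap and knob against the depth image.

```bash
cat > cl.py <<'E'
from h import *
def cloud(name,d,tool):
    K,c=cam(name); T=np.array(c["tool_from_camera"]); v,u=np.nonzero(d>0)
    P=np.linalg.inv(K)@np.vstack([u,v,np.ones(len(u))])*d[v,u]
    P=T[:3,:3]@P+T[:3,3:]; return (tool[1]@P).T+tool[0],u,v
E
python3 - <<'E'
from cl import *
s=observe(); tool=(s["tool_pos"],s["eef_rot"])
P,u,v=cloud("wrist",np.load("w1.npy"),tool)
m=(abs(P[:,0]-.511)<.03)&(abs(P[:,1]-.042)<.03)
print("max z",P[m][:,2].max())
c=P[m&(P[:,2]>.108)]; print("cap",len(c),c.mean(0),c.min(0),c.max(0))
k=P[(abs(P[:,0]-.445)<.03)&(abs(P[:,1]+.135)<.03)&(P[:,2]>.05)&(P[:,2]<.1)]; print("knob",len(k),k.mean(0),k.min(0),k.max(0))
f=P[(abs(P[:,0]-.535)<.09)&(abs(P[:,1]+.112)<.09)&(abs(P[:,2]-.063)<.008)]; print("flap",len(f),f.mean(0))
E=cv2.minAreaRect(f[:,:2].astype(np.float32)*1000); print(E)
E
```

```text
max z 0.39361371659625227
cap 950 [0.50058021 0.02861774 0.20622129] [0.48100314 0.01203866 0.10803935] [0.52434298 0.05058817 0.39361372]
knob 597 [ 0.45070706 -0.13478964  0.06666931] [ 0.42851597 -0.15395363  0.0538179 ] [ 0.47493616 -0.10515456  0.0751258 ]
flap 8406 [ 0.53447439 -0.11597705  0.06096026]
((518.064208984375, -120.68611145019531), (156.69281005859375, 100.44332122802734), 13.891881942749023)
```

```bash
python3 - <<'E'
from cl import *
s=observe(); tool=(s["tool_pos"],s["eef_rot"])
P,u,v=cloud("wrist",np.load("w1.npy"),tool)
m=(abs(P[:,0]-.511)<.03)&(abs(P[:,1]-.042)<.03)&(P[:,2]>.105)&(P[:,2]<.125)
c=P[m]; print(len(c),c.mean(0),np.percentile(c,[2,98],axis=0),np.median(u[m]),np.median(v[m]))
k=P[(abs(P[:,0]-.445)<.03)&(abs(P[:,1]+.135)<.03)&(P[:,2]>.068)&(P[:,2]<.1)]; print("knob",len(k),k.mean(0),k.min(0),k.max(0))
E
```

```text
674 [0.51034295 0.03447481 0.11129176] [[0.49723206 0.01752256 0.10626249]
 [0.52311459 0.04865836 0.11337606]] 256.0 111.0
knob 262 [ 0.4441288  -0.13806115  0.07110958] [ 0.43108642 -0.14986073  0.06800099] [ 0.45526864 -0.12697633  0.0751258 ]
```

```bash
python3 -m crank '[[[0.0,0.0,-0.067,-0.0655,0],[0.0,0.0,-0.067,-0.0655,0],[0.0,0.0,-0.067,-0.0655,0],[0.0,0.17,-0.067,-0.0655,0],[0.0,0.17,-0.067,-0.0655,0],[0.0,0.17,-0.067,-0.0655,0],[0.0,0.17,-0.067,-0.0655,0],[0.0,0.17,-0.067,-0.0655,0],[0.0,0.17,-0.067,-0.0655,0]]]'
python3 - <<'E'
from cl import *
s=observe(); tool=(s["tool_pos"],s["eef_rot"]); print(s["time"],tool[0])
p,d=optics.capture("wrist"); cv2.imwrite("pics/w2.png",p)
for n in ["side","scene"]:
  p,d=optics.capture(n); cv2.imwrite(f"pics/{n}2.png",cv2.resize(p[130:260,230:390],None,fx=4,fy=4))
E
```

```text
time: 4.35
tool_pos: [0.5094, 0.0332, 0.1579]
eef_rot: [[-0.005, 0.317, -0.949], [0.001, -0.949, -0.317], [-1.0, -0.002, 0.005]]
wrist_force: [0.4, 0.4, 1.3]
width: 0.005
4.35 [0.50942496 0.03322488 0.15786319]
```

View pics/w2.png

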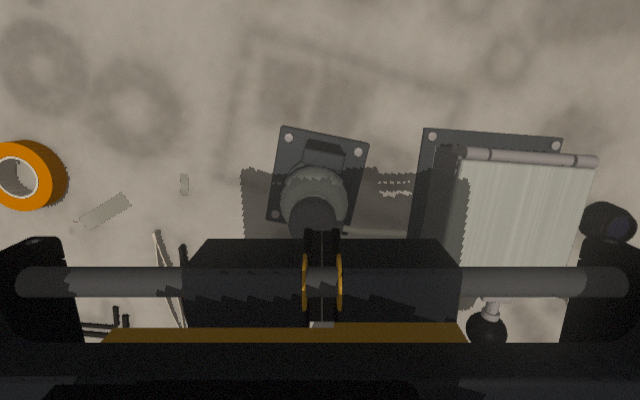

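View pics/side2.png

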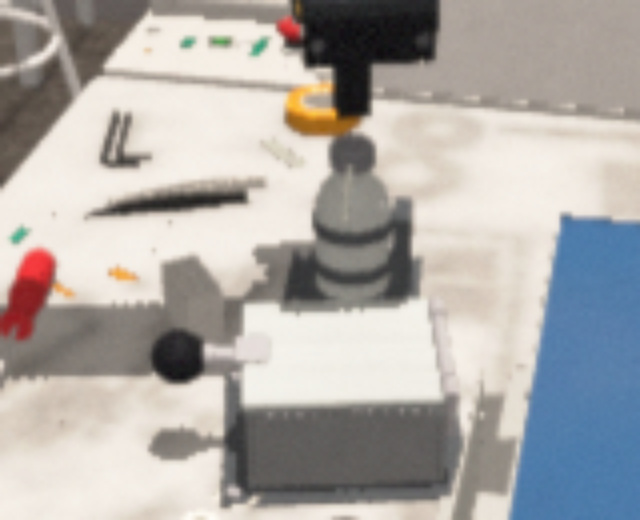

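View pics/scene2.png

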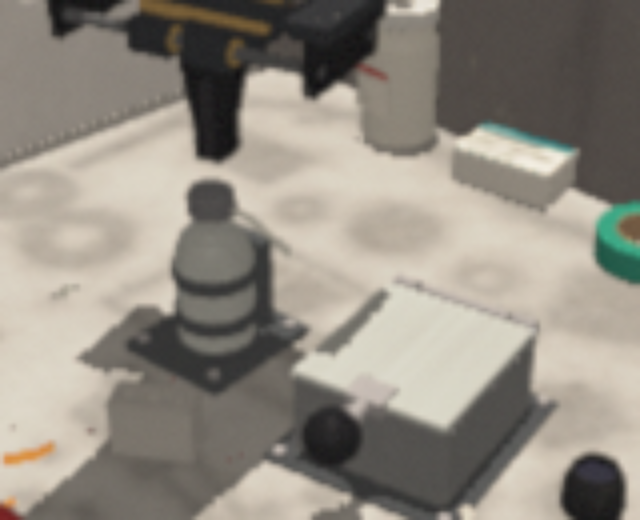

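The side and scene views show the shut fingers standing just above the cap. The cap is about 8 px left of the finger line in the wrist view, roughly 4 mm, so I'll correct that while lowering.

```bash
python3 -m crank '[[[0.0,0.0,-0.003,0,0],[0.0,0.01,-0.003,0,0],[0.0,0.018,-0.003,0,0],[0.0,0.022,-0.003,0,0],[0.0,0.024,-0.003,0,0],[0.0,0.026,-0.003,0,0],[0.0,0.026,-0.003,0,0],[0.0,0.026,-0.003,0,0]]]'; python3 -c "
from h import *
s=observe();print(s['tool_pos'],s['wrist_force'])"
```

```text
time: 5.17
tool_pos: [0.5097, 0.0366, 0.1336]
eef_rot: [[-0.001, 0.317, -0.948], [-0.0, -0.948, -0.317], [-1.0, -0.0, 0.001]]
wrist_force: [-2.1, -0.8, 3.0]
width: 0.006
[0.50971048 0.03661139 0.13355134] [-2.11885692 -0.80883677  2.99909755]
```

```bash
python3 -m crank '[[[0.0,0.003,0,0,0],[0.0,0.005,0,0,0],[0.0,0.007,0,0,0],[0.0,0.007,0,0,0],[0.0,0.007,0,0,0],[0.0,0.007,0,0,0],[0.0,0.007,0,0,0]]]'; python3 - <<'E'
from h import *
s=observe();print(s['tool_pos'],s['wrist_force'])
for n in ["side","scene"]:
  p,d=optics.capture(n); cv2.imwrite(f"pics/{n}3.png",cv2.resize(p[140:220,240:360],None,fx=6,fy=6))
E
```

```text
time: 5.75
tool_pos: [0.5104, 0.0367, 0.1301]
eef_rot: [[-0.0, 0.317, -0.948], [-0.002, -0.948, -0.317], [-1.0, 0.002, 0.001]]
wrist_force: [-11.5, -1.0, 29.5]
width: 0.006
[0.51039423 0.03672992 0.13005633] [-11.45580114  -1.0429179   29.52365729]
```

View pics/scene3.png

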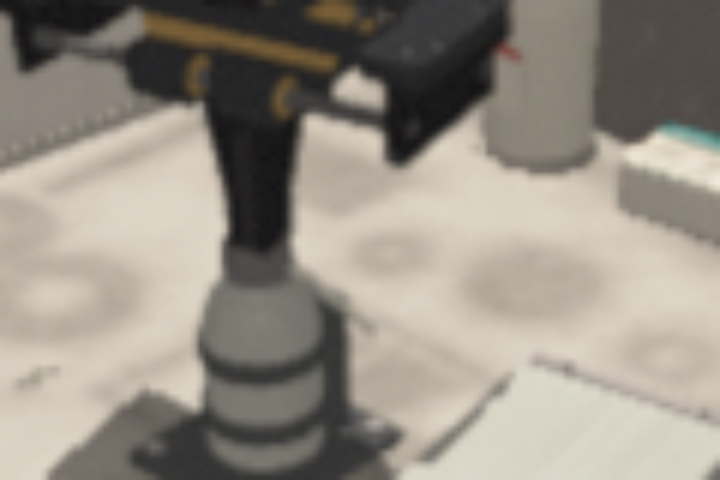

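```bash
python3 -m crank '[[[0.0,-0.02,0,0,0],[0.0,-0.06,0,0,0],[0.0,-0.1,0,0,0],[0.0,-0.1,0,0,0],[0.0,-0.1,0,0,0]]]'; python3 - <<'E'
from h import *
for n in ["scene"]:
  p,d=optics.capture(n); cv2.imwrite(f"pics/{n}4.png",cv2.resize(p[150:280,230:390],None,fx=4,fy=4))
E
python3 -m crank '[[[0.065,0,0.144,0.117,0.08],[0.065,0,0.144,0.117,0.08],[0.065,0,0.144,0.117,0.08],[0.065,0,0.144,0.117,0.08],[0.065,0,0.144,0.117,0.08],[0.065,0,0.144,0.117,0.08],[0.065,0,0.144,0.117,0.08],[0.065,0,0.144,0.117,0.08]]]'
python3 - <<'E'
from cl import *
s=observe(); tool=(s["tool_pos"],s["eef_rot"]); print(s["time"],tool[0],tool[1][:,1])
p,d=optics.capture("wrist"); cv2.imwrite("pics/w4.png",p)
for r in nets.landmark_of("wrist","ball_knob")[:2]: print(np.round(r["location"],1),round(r["score"],2),np.round(world("wrist",r["location"],z=.06,tool=tool),4))
E
```

```text
time: 6.27
tool_pos: [0.5122, 0.037, 0.2289]
eef_rot: [[0.006, 0.317, -0.948], [-0.001, -0.948, -0.317], [-1.0, 0.003, -0.006]]
wrist_force: [0.3, 0.1, -1.4]
width: 0.004
time: 6.98
tool_pos: [0.4448, -0.1357, 0.2254]
eef_rot: [[-0.001, 0.242, -0.97], [0.001, -0.97, -0.242], [-1.0, -0.002, 0.001]]
wrist_force: [-0.6, 0.0, -0.3]
width: 0.529
6.9833 [ 0.44480797 -0.13567937  0.22537144] [ 0.24160314 -0.97037359 -0.00173822]
[321.2 179.4] 0.92 [ 0.4481 -0.1336  0.06  ]
```

View pics/scene4.png

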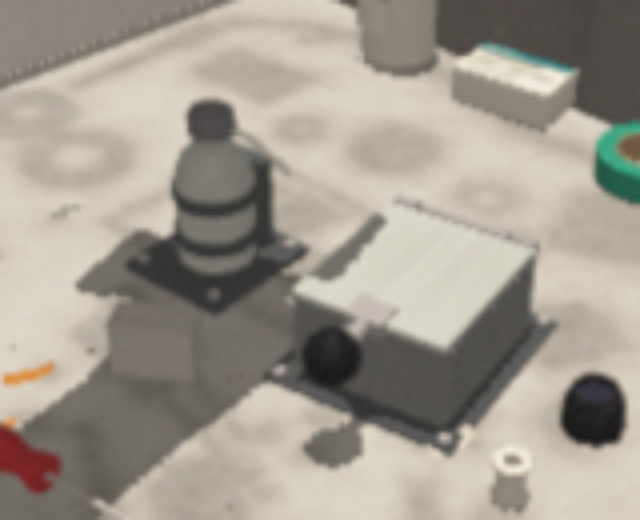

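View pics/w4.png

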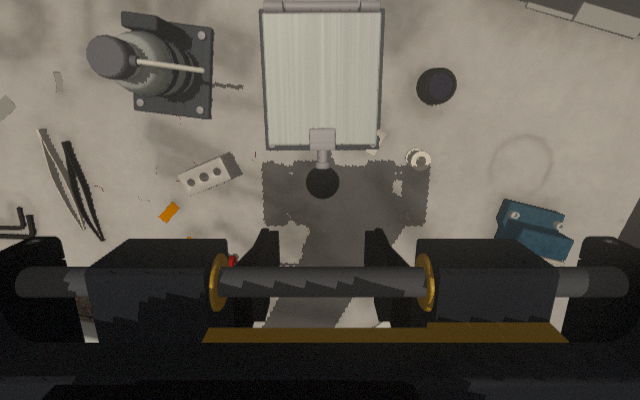

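The cap is back up and the flap is shut. The knob at (322,182) lies on the jaw centre line, so I'll go down and grip. I'll use a moderate force so the ball can turn.

```bash
python3 -m crank '[[[0.065,0.04,0,0,0],[0.065,0.08,0,0,0],[0.065,0.12,0,0,0],[0.065,0.15,0,0,0],[0.065,0.163,0,0,0],[0.065,0.163,0,0,0],[0.065,0.163,0,0,0]]]'
python3 - <<'E'
from cl import *
s=observe(); tool=(s["tool_pos"],s["eef_rot"]); print(s["time"],tool[0],s["wrist_force"],s["width"])
p,d=optics.capture("wrist"); cv2.imwrite("pics/w5.png",p)
for n in ["side","scene"]:
  p,d=optics.capture(n); cv2.imwrite(f"pics/{n}5.png",cv2.resize(p[150:280,230:390],None,fx=4,fy=4))
E
```

```text
time: 7.67
tool_pos: [0.445, -0.1356, 0.0632]
eef_rot: [[-0.001, 0.243, -0.97], [0.001, -0.97, -0.243], [-1.0, -0.002, 0.001]]
wrist_force: [0.1, 0.4, 0.6]
width: 0.741
7.6667 [ 0.44504174 -0.13556802  0.06319779] [0.06533714 0.36911304 0.60199259] 0.741406170249034
```

View pics/side5.png

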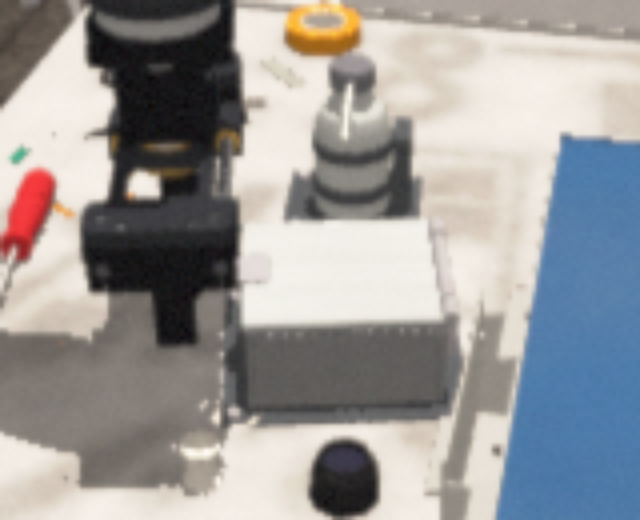

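View pics/w5.png

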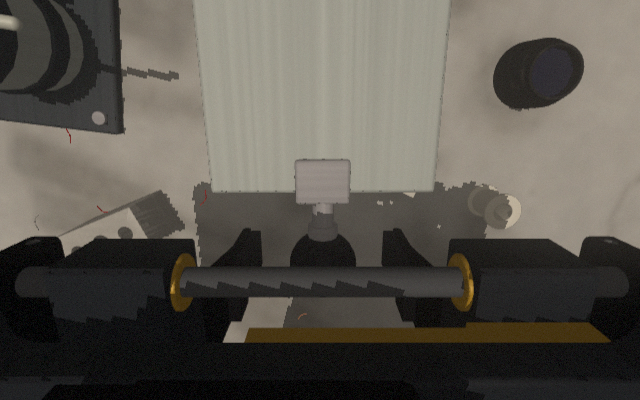

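```bash
python3 -m crank '[[[0.02,0,0,0,0],[0.02,0,0,0,0],[0.02,0,0,0,0],[0.02,0,0,0,0],[0.02,0,0,0,0],[0.02,0,0,0,0],[0.02,0,0,0,0],[0.02,0,0,0,0]]]' 18
python3 - <<'E'
from h import *
import math
s=observe(); print(s["width"]*.087,s["wrist_force"],s["tool_pos"])
for i in range(1,13):
    a=i*math.pi/2/12; print(i,round(a,3),"tx",round(-.15*math.sin(a),4),"tz",round(-.15*(1-math.cos(a)),4))
E
```

```text
time: 8.48
tool_pos: [0.4447, -0.1363, 0.0635]
eef_rot: [[-0.001, 0.241, -0.971], [0.001, -0.971, -0.241], [-1.0, -0.001, 0.001]]
wrist_force: [-1.7, 2.1, 2.4]
width: 0.354
0.030766408628161955 [-1.71529709  2.08555282  2.37851856] [ 0.44467558 -0.13627872  0.06352753]
1 0.131 tx -0.0196 tz -0.0013
2 0.262 tx -0.0388 tz -0.0051
3 0.393 tx -0.0574 tz -0.0114
4 0.524 tx -0.075 tz -0.0201
5 0.654 tx -0.0913 tz -0.031
6 0.785 tx -0.1061 tz -0.0439
7 0.916 tx -0.119 tz -0.0587
8 1.047 tx -0.1299 tz -0.075
9 1.178 tx -0.1386 tz -0.0926
10 1.309 tx -0.1449 tz -0.1112
11 1.44 tx -0.1487 tz -0.1304
12 1.571 tx -0.15 tz -0.15
```

```bash
python3 -m crank '[[[0.02,-0.0098,0,-0.0003,0],[0.02,-0.0196,0,-0.0013,0],[0.02,-0.0293,0,-0.0029,0],[0.02,-0.0388,0,-0.0051,0],[0.02,-0.0482,0,-0.0081,0],[0.02,-0.0574,0,-0.0114,0],[0.02,-0.0663,0,-0.0155,0],[0.02,-0.075,0,-0.0201,0],[0.02,-0.0833,0,-0.0253,0],[0.02,-0.0913,0,-0.031,0],[0.02,-0.0989,0,-0.0373,0],[0.02,-0.1061,0,-0.0439,0]]]'
python3 - <<'E'
from h import *
s=observe(); print(s["width"]*.087,s["wrist_force"],s["tool_pos"])
for n in ["side","scene"]:
  p,d=optics.capture(n); cv2.imwrite(f"pics/{n}6.png",cv2.resize(p[130:280,230:390],None,fx=4,fy=4))
E
```

```text
time: 9.48
tool_pos: [0.4875, -0.1254, 0.1704]
eef_rot: [[-0.001, 0.241, -0.971], [0.001, -0.971, -0.241], [-1.0, -0.001, 0.001]]
wrist_force: [-1.1, 5.5, -3.8]
width: 0.353
0.030682243450309194 [-1.12100934  5.49819689 -3.75883746] [ 0.48748974 -0.12537627  0.17038623]
```

View pics/side6.png

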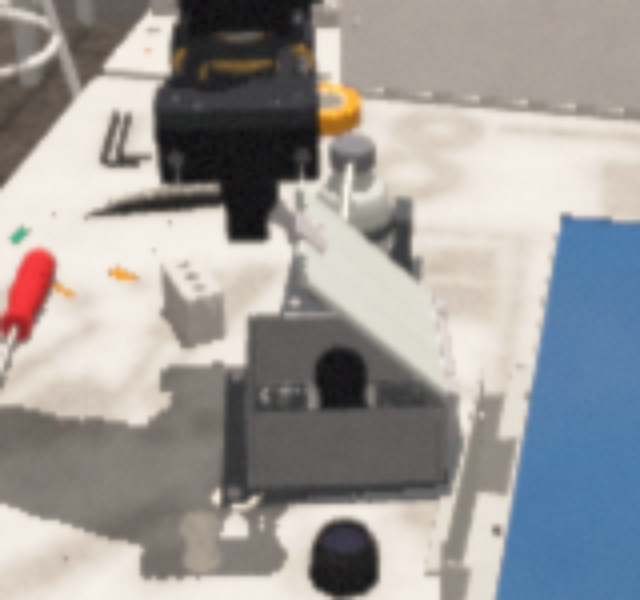

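```bash
python3 -m crank '[[[0.02,-0.0067,0,-0.0072,0],[0.02,-0.0129,0,-0.0147,0],[0.02,-0.0187,0,-0.0227,0],[0.02,-0.0238,0,-0.0311,0],[0.02,-0.0285,0,-0.0397,0],[0.02,-0.0325,0,-0.0487,0],[0.02,-0.036,0,-0.0579,0],[0.02,-0.0388,0,-0.0672,0],[0.02,-0.0411,0,-0.0768,0],[0.02,-0.0426,0,-0.0865,0],[0.02,-0.0436,0,-0.0963,0],[0.02,-0.0439,0,-0.1061,0]]]'
python3 -m crank '[[[0.02,0,0,0,0],[0.02,0,0,0,0],[0.02,0,0,0,0]]]'
python3 - <<'E'
from cl import *
s=observe(); print(s["width"]*.087,s["wrist_force"],s["tool_pos"])
for n in ["side","scene"]:
  p,d=optics.capture(n); np.save(n+"7.npy",d); cv2.imwrite(f"pics/{n}7.png",cv2.resize(p[110:260,230:390],None,fx=4,fy=4))
E
```

```text
time: 10.58
tool_pos: [0.5909, -0.099, 0.2143]
eef_rot: [[-0.001, 0.242, -0.97], [0.002, -0.97, -0.242], [-1.0, -0.002, 0.0]]
wrist_force: [-1.0, 5.0, -1.3]
width: 0.353
time: 10.83
tool_pos: [0.5908, -0.099, 0.2143]
eef_rot: [[-0.0, 0.242, -0.97], [0.002, -0.97, -0.242], [-1.0, -0.002, -0.0]]
wrist_force: [-1.5, 4.5, -0.0]
width: 0.356
0.03092908362631269 [-1.50702424  4.49220698 -0.01408295] [ 0.59082682 -0.09898917  0.2143269 ]
```

View pics/side7.png

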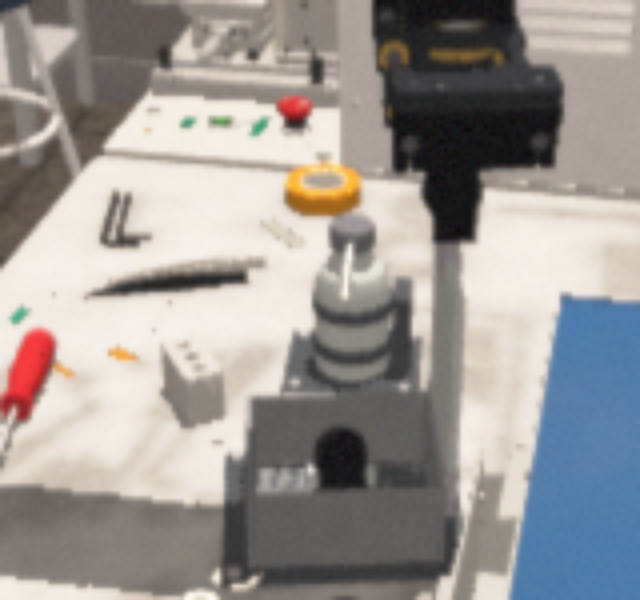

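View pics/scene7.png

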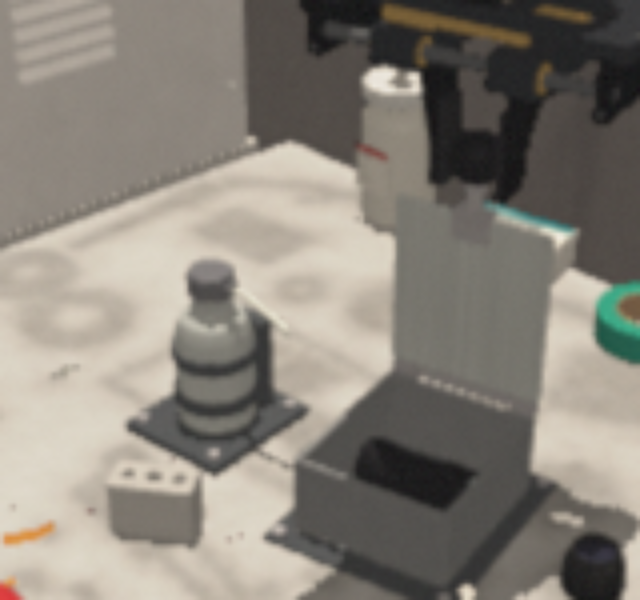

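The flap stands upright with the knob between the fingers. I'll measure its angle with a plane fit to the depth image.

```bash
python3 - <<'E'
from h import *
d=np.load("scene7.npy")
P=np.array([world("scene",(u,v),depth=d[v,u]) for v in range(170,197) for u in range(332,362) if d[v,u]>0])
for _ in range(3):
    c=np.median(P,0); _,sv,V=np.linalg.svd(P-P.mean(0)); n=V[2]; r=(P-P.mean(0))@n; P=P[abs(r)<2.5*r.std()+1e-4]
print(len(P),r.std(),n,P.mean(0))
n=n*np.sign(n[0]); e=np.array([np.cos(.2425),np.sin(.2425),0])
# upright: n=e ; leaning back (angle>pi/2): n_z<0
print("angle",np.pi/2-np.arctan2(n[2],n@e), "yaw",np.arctan2(n[1],n[0]))
for l in ["setting_block","loupe","nylon_roller"]:
    optics.capture("scene"); print(l,[(np.round(world("scene",x["location"],z=0),3),round(x["score"],2)) for x in nets.landmark_of("scene",l)[:1]])
s=observe();print(s["time"],s["width"]*.087,s["wrist_force"])
E
```

```text
801 0.0010572729494581917 [0.96915426 0.24643574 0.00307401] [ 0.58940724 -0.09915499  0.12358379]
angle 1.5677222452272432 yaw 0.24900203947443497
setting_block [(array([ 0.422, -0.006,  0.   ]), 0.58)]
loupe [(array([ 0.563, -0.23 ,  0.   ]), 0.65)]
nylon_roller [(array([ 0.48 , -0.238,  0.   ]), 0.62)]
11.2333 0.03073725821354663 [-2.22190662  5.51239549 -0.59003974]
```

```bash
python3 -c "
from cell import workorder; print(workorder.finish_job())"
```

```text
the job is handed in; nothing more can be done
None
```

The nozzle cap was pressed and has sprung back up, and the flap is standing upright with its knob still gripped. I handed the job in at about 11 s of the 51 s allowed; it reports no verdict.

- **Nozzle cap:** I pressed it with the shut fingers, about 6 mm by the tool height. The wrist force rose to about 30 N there, so the cap was on its stop. After I lifted off, the picture showed the cap up and the flap shut.
- **Flap:** I gripped the knob along the hinge direction with the grip set to 18 N and swung it up in two arcs. A plane fitted to the depth image gave 1.568 rad, against 1.571 for upright. The tool pose and the finger opening (about 31 mm, so still on the ball) held steady over the last 0.6 s.
- **Loose things:** The last check put the loupe and roller within 6 mm of where they started. The setting block read about 10 mm off, from a low-confidence detection (score 0.58). The gripper did not come near it, so I put that down to the network's error.
- **Side force:** About 5 N of sideways force remained at the wrist, far below the limit.

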